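# Spring the wide bike tool case ajar

## Task

Open the wider of the two tool cases without grasping anything: with a fingertip, first push its swivelling steel latch bar round, off the lid and as far as it will turn, while the lid is still shut. Then press the round rubber spot on that lid all the way in so that the catch lets go, and let the lid spring ajar by itself; leave it just ajar. Leave the smaller case shut and latched, and do not lift or shove the tools lying about.

Things in the scene. Friction and masses are not known exactly. Their poses are not given: they have to be found in the camera images.
- wide_case: Grey plastic tool case, fixed to the bench: 220 deep (x) by 220 wide (y) by 105 mm high. Origin at the centre of its underside; x points from its front (robot side) to the hinge side, z up. Its top has a fixed deck along the front edge, x from -110 to -72 mm, flush with the lid behind it (x from -70 to +100 mm), lid top at z = 105 mm. The lid is hinged along its rear at x = +100 mm.
- wide_pivot (a point): Top of the upright pivot pin of the wide case's swivelling latch bar: in the case frame at x = -90, y = +50, z = 129 mm (24 mm above deck and lid).
- wide_toggle_end (a point): Middle of the free end of the wide case's latch bar, 13 mm above deck and lid. The steel bar is 14 mm wide, reaches 50 mm from the pivot axis to this end (and 7 mm behind the pivot), and stands between 2 and 24 mm above deck and lid. At the start its end lies over the lid and would stop the lid from rising.
- wide_toggle (a joint): Angle (rad) of the wide case's latch bar about its upright pivot: 0 = pointing to the case's +x, over the lid; grows counter-clockwise seen from above, so that the end swings towards the case's +y; about 1.57 = lying along the deck, clear of the lid. Stops at -0.3 and 1.7. A stiff pivot: about 1 N at the end turns it and it stays where it is left. Starts between -0.25 and 0.25.
- wide_press (a point): Top centre of the round black rubber spot on the wide lid: 28 mm across, 2 mm high; in the case frame x -50, y -50, z 107 mm while shut, 150 mm from the hinge. It sinks 5 mm against a light spring (2 to 4 N) to a solid stop; pressed fully to that stop, the catch lets go and the lid follows the withdrawn finger up. A half press leaves the lid caught, perhaps 1 to 3 mm sunken: press again.
- wide_lid (a joint): Angle (rad) of the wide case's lid: 0 = shut and caught, -0.035 = pressed fully in, about 0.32 = sprung ajar (the rubber spot is then about 47 mm higher, the lid's front edge 55 mm higher). It could be swung further by hand, which is not wanted.
- small_case: The smaller case, same make with the same kind of lid and latch: 220 deep by 150 wide by 105 mm high. Origin at the centre of its underside, axes as for the wide case. To be left shut and latched.
- small_toggle (a joint): Angle (rad) of the smaller case's latch bar, as for the wide one; starts between -0.25 and 0.25, to be left.
- small_lid (a joint): Angle (rad) of the smaller case's lid, 0 = shut; to be left shut.
- lever: Steel tyre lever, 120 x 16 x 9 mm, lying loose between the cases; origin under its middle, long axis x. To be left.
- mallet: Small rubber-tipped mallet lying loose in front of the cases, handle along its -x (200 mm from the head), head 70 mm long and 50 mm in diameter; origin under the head. To be left.
- pump: Blue plastic pump, about 240 mm long along its x and 34 mm high, with an 80 mm cross handle, lying loose to the right of the cases; origin under its middle. To be left.
- cage: Aluminium bottle cage standing loose to the left of the cases, 80 mm in diameter and 118 mm high; origin under its centre. To be left.

How it is judged:
By the outcome, as a careful person would: the job done as asked, in the order asked, and still so for the second after the job is handed in, with the robot touching nothing.
It also fails if it takes over 38 s, if anything falls off the work surface, if the arm or the gripper's body presses on something with over 40 N, if the wrist force passes 120 N, or if a joint passes its speed limit or range.

## Robot

A 6-joint arm with a two-finger parallel gripper is mounted at the origin on the work surface. World frame = base frame: x ahead of the robot, y to its left, z up, the work surface at z = 0. Lengths are in m, angles in rad, forces in N, time in s.
With the tool pointing down it reaches from about 0.35 to 1 m from the base axis. Payload 7.1 kg.
Tool frame: the origin (TCP) lies between the finger pads; the fingertips stand 25 mm ahead of it and the grasp point (between the pads) lies 6 mm ahead of it; z points along the fingers, y is the line along which they close (so a half turn about z gives the same grasp; the last joint's range is limited). The gripper opens to 85 mm and grips with 20 to 120 N. Pads are 22 mm wide; open, the fingers measure 114 mm over their backs; the gripper's body (76 mm by 85 mm) begins 54 mm behind the grasp point. The pads swing forward as they close: fully open they stand 13 mm farther back than shut.
Start: joints at [-1.287, 0.423, 1.63, -0, 1.089, -0.019], TCP at [0.186, -0.597, 0.23] pointing down, gripper open.
Joint ranges: [-3, 3], [-0.9, 2.11], [0.09, 2.58], [-1.31, 4.45], [0.11, 2.69], [-2.54, 2.54]. Speed limits (rad/s): [2.39, 2.39, 3.01, 3.14, 3.14, 3.14].

## Interface

Orientations are given as a rotation vector (axis times angle).
In Python, from station import manip gives the robot as it stands. The module is installed in compiled form; this text tells all that it offers.
- The arm moves only by the shell command python3 -m crank 'ROWS' [OPENING] [FORCE]. ROWS is JSON, a list of rows, each a list of 6 numbers: the shift along the tool's x, y, z in m, then the turn, a rotation vector about the tool's x, y, z in degrees. A call has 1 to 10 rows; each row shifts and turns the commanded pose from where the row before left it, along the tool's axes as they then stand; what a row does not reach is not made up. A row lasts 1/10 s, in which the tool goes at most 50 mm and 8.59 degrees, less where a joint would pass 70% of its speed; a pose out of reach is approached as far as the arm can. A call with a gripper value outside its range is refused whole. OPENING is the gripper's target within -1 to 1 (fully open at 1, half-way at 0, shut at -1), set as the call begins (- or left out, the last holds). The fingers move at their own pace and stop on an object; FORCE is the grip in N (left out, the last holds). Time passes only in rows, so rows that do not move let the fingers close. It gives the time, the measured TCP pose, the force, the opening and the grip force at its end, in the units of the state.
- manip.read_state(): the state, without advancing time (a new reading comes with each control period).
- manip.camera(name): name is "scene" or "top"; returns (picture, depth): 400x640x3 uint8, red, green, blue; 400x640 float32, m along the optical axis (not along the pixel's ray), 0 where there is no reading.
- manip.camera_params(name): a dict with "fx", "fy", "cx", "cy" (pixels), "k1" (the pictures are not rectified: a ray, as slopes to the right and down, at radius r is drawn at 1 + k1 r^2 times it, then the intrinsics apply), "extrinsics" (4x4, takes a point from camera to world coordinates). Camera axes: x right, y up, looking along -z (the intrinsics and any distortion apply to the point x, -y, -z); pixel columns grow to the right and rows downward; lengths in m; the calibration is good to about 2 mm. A picture is of the moment at which its call begins. camera_params takes no time and is no camera call.
- manip.hand_in(): hands the job in; it is judged then, once.
The state is a dict: "t": time; "joint_pos": joint angles; "joint_vel": joint speeds; "tau": joint torques, N m; "eef_pos": TCP position; "orientation": TCP orientation; "force": force on the tool from outside, world axes, zero at the start; "wrist_torque": the same for the moment, N m; "opening": opening from 0.0 (shut) to 1.0 (fully open); "grasp_force": force on a finger pad.
Only numpy, scipy, OpenCV 4.12 (cv2) and the standard library are available. Lean on these libraries where they do the work, as an engineer would, in place of code of your own. Each camera call takes 0.05 s, during which the arm holds its last target. There are 200 camera calls.

## Working session

There is one attempt and no reset: what is moved stays moved. The work goes in short steps, Python scripts to look and compute and a shell command to move; the robot and the scene stay as the last step left them, time stands still between calls to the robot, and variables do not carry over. Pictures are saved under pics/ and viewed, at most 10 in all, crops included, and the job is handed in when it is done.

```bash
mkdir -p pics
cat > h.py <<'E'
import numpy as np, cv2
from station import manip
def snap(n,f):
    p,d=manip.camera(n); cv2.imwrite(f'pics/{f}.png',p[:,:,::-1]); np.savez(f'pics/{f}.npz',p=p,d=d); return p,d
def ray(n,u,v):
    c=manip.camera_params(n); K=np.array([[c['fx'],0,c['cx']],[0,c['fy'],c['cy']],[0,0,1.]])
    q=cv2.undistortPoints(np.array([[[u,v]]],float),K,np.array([c['k1'],0,0,0.])) if 0 else None
    a=np.array([(u-c['cx'])/c['fx'],(v-c['cy'])/c['fy']]); s=a.copy()
    for _ in range(20): s=a/(1+c['k1']*(s@s))
    E=np.array(c['extrinsics']); return E[:3,3],E[:3,:3]@np.array([s[0],-s[1],-1.])
def onz(n,u,v,z):
    o,r=ray(n,u,v); return o+r*(z-o[2])/r[2]
def dep(n,u,v,d):
    o,r=ray(n,u,v); return o+r*d
E
sed -i '/undistortPoints/d' h.py
python3 - <<'E'
from h import *
for n in('top','scene'): snap(n,n+'0')
s=manip.read_state(); print(s); print(manip.camera_params('top'),manip.camera_params('scene'))
E
```

```text
{'t': 0.1, 'joint_pos': array([-1.28701822e+00,  4.23794603e-01,  1.63062103e+00,  1.70454041e-05,
        1.08861846e+00, -1.90171435e-02]), 'joint_vel': array([ 0.00133459, -0.00093099, -0.00236274, -0.00062704,  0.0006033 ,
        0.00104422]), 'tau': array([ 7.55794463e-05, -5.58423865e+01, -2.82443136e+01,  5.32333324e-07,
        3.02023720e-03,  1.40093573e-05]), 'eef_pos': array([ 0.18624471, -0.5960727 ,  0.22960166]), 'orientation': array([-3.10424418e+00, -4.73586661e-01,  2.75231578e-04]), 'force': array([0.62600344, 0.49553233, 0.12541475]), 'wrist_torque': array([-0.01753952,  0.00838907,  0.00558162]), 'grasp_force': 0.0, 'opening': 1.0054830550987617}
{'fx': 515.5893988381796, 'fy': 515.5893988381796, 'cx': 313.9318231496302, 'cy': 203.04598308249027, 'k1': -0.08815766116715515, 'extrinsics': array([[ 7.09663982e-04,  9.83258567e-01, -1.82214398e-01,
         3.28070951e-01],
       [-9.99865042e-01, -2.29304418e-03, -1.62677789e-02,
        -1.60049026e-02],
       [-1.64132587e-02,  1.82201351e-01,  9.83124241e-01,
         1.41970145e+00],
       [ 0.00000000e+00,  0.00000000e+00,  0.00000000e+00,
         1.00000000e+00]])} {'fx': 390.38742280905404, 'fy': 390.38742280905404, 'cx': 315.022035725579, 'cy': 201.6300260149533, 'k1': -0.09280783857640697, 'extrinsics': array([[-0.85161998, -0.43276111,  0.29573844,  0.89754687],
       [ 0.52403432, -0.71529393,  0.46232306,  0.52969443],
       [ 0.01146447,  0.54870065,  0.83594028,  1.1051697 ],
       [ 0.        ,  0.        ,  0.        ,  1.        ]])}
```

View pics/top0.png

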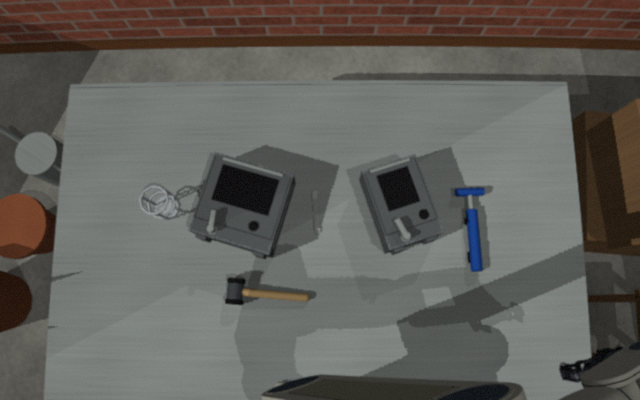

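View pics/scene0.png

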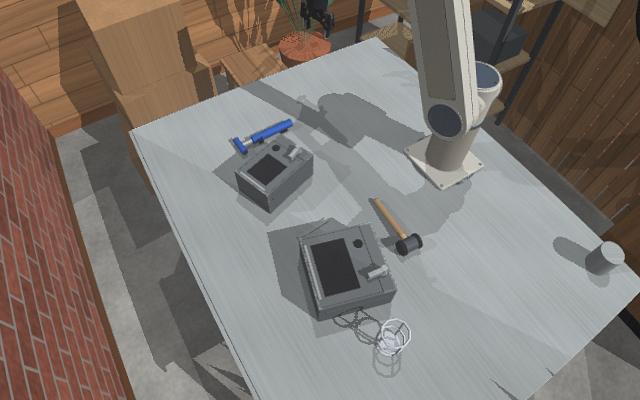

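The top view shows the wide case at about (245,205), with its rubber spot at (253,226) and its bar at (212,220). The small case is at (400,205). In the scene view the wide spot is at (357,243) and the bar at (377,271). I'll enlarge both next.

Run:
```python
from h import *
t=cv2.imread('pics/top0.png'); s=cv2.imread('pics/scene0.png')
a=cv2.resize(t[145:265,185:305],(400,400),interpolation=cv2.INTER_CUBIC) 
b=cv2.resize(s[210:330,285:405],(400,400),interpolation=cv2.INTER_CUBIC)
cv2.imwrite('pics/c1.png',np.clip(np.hstack([a,b])*1.5,0,255))
for n,I,(u0,v0) in(('top',t,(253,226)),('scene',s,(357,243))):
    g=cv2.cvtColor(I,cv2.COLOR_BGR2GRAY); m=(g[v0-9:v0+10,u0-9:u0+10]<50).astype('uint8')
    k,l,st,c=cv2.connectedComponentsWithStats(m); i=1+np.argmax(st[1:,4])
    u,v=c[i]+[u0-9,v0-9]; d=np.load(f'pics/{n}0.npz')['d']
    print(n,u,v,st[i],onz(n,u,v,.107),dep(n,u,v,d[round(v),round(u)]))
```

```text
top 253.3734939759036 225.48192771084337 [ 5  4 10 10 83] [0.51291909 0.16178912 0.107     ] [0.51277202 0.16164766 0.10804448]
scene 354.0 244.0 [ 6 10  1  1  1] [0.52496148 0.15908649 0.107     ] [0.52518903 0.15931284 0.10760962][ WARN:0@0.263] global loadsave.cpp:1063 imwrite_ Unsupported depth image for selected encoder is fallbacked to CV_8U.
```

View pics/c1.png

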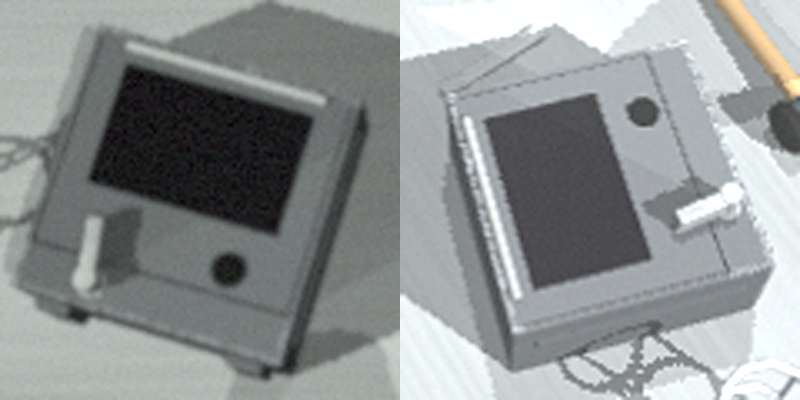

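The enlargement shows, in original pixels:

| View | Bar pivot | Bar end | Rubber spot |
|---|---|---|---|
| Top | (210.8,229) | (213,210.4) | (253.4,225.5) |
| Scene | (385,268.5) | (369,275.4) | (358,243.6) |

The bar is still over the lid.

Run:
```python
from h import *
px={'top':{'piv':(210.8,228.7),'end':(213.2,210.4),'spot':(253.4,225.5)},'scene':{'piv':(384.9,268.3),'end':(369,275.4),'spot':(357.9,243.6)}}
Z=dict(piv=.129,end=.129,spot=.107); P={}
for k in Z:
    A=[onz(n,*px[n][k],Z[k])[:2] for n in px]; P[k]=np.mean(A,0); print(k,A)
# black lid panel edges -> yaw
for n,I in((n,np.load(f'pics/{n}0.npz')['p']) for n in px):
    x0,y0=((185,145) if n=='top' else (285,210)); g=cv2.cvtColor(I,cv2.COLOR_RGB2GRAY)[y0:y0+120,x0:x0+120]
    m=(g<(40 if n=='top' else 62)).astype('uint8'); k,l,st,c=cv2.connectedComponentsWithStats(m); i=1+np.argmax(st[1:,4])
    vu=np.argwhere(l==i); w=np.array([onz(n,u+x0,v+y0,.105)[:2] for v,u in vu],'f4')*1000
    r=cv2.minAreaRect(w); print(n,r)
d=P['piv']-P['spot']; print(np.linalg.norm(d),'exp',np.hypot(40,100),'yaw',np.degrees(np.arctan2(d[1],d[0])-np.arctan2(100,-40)))
e=P['end']-P['piv']; print('bar world deg',np.degrees(np.arctan2(e[1],e[0])),np.linalg.norm(e))
for b,(u,v) in {'mallet':(235,291),'cage':(158,200)}.items(): print(b,onz('top',u,v,.05))
```

```text
piv [array([0.50160761, 0.2673956 ]), array([0.50342624, 0.27188819])]
end [array([0.54877154, 0.26290611]), array([0.55235156, 0.26590671])]
spot [array([0.51287203, 0.16171949]), array([0.51465708, 0.16387416])]
top ((609.2924194335938, 186.518798828125), (155.53005981445312, 98.05186462402344), 73.499267578125)Traceback (most recent call last):
  File "<stdin>", line 10, in <module>
  File "h.py", line 11, in onz
    o,r=ray(n,u,v); return o+r*(z-o[2])/r[2]
        ~~~^^^^^^^
  File "h.py", line 6, in ray
    c=manip.camera_params(n); K=np.array([[c['fx'],0,c['cx']],[0,c['fy'],c['cy']],[0,0,1.]])
ValueError: time passes only in moves, steps and waits
```

```bash
python3 -m crank '[[0.029,-0.034,0,0,0,0],[0.029,-0.034,0,0,0,0],[0.029,-0.034,0,0,0,0],[0.029,-0.034,0,0,0,0],[0.029,-0.034,0,0,0,0],[0.029,-0.034,0,0,0,0],[0.029,-0.034,0,0,0,0],[0.029,-0.034,0,0,0,0],[0.029,-0.034,0,0,0,0],[0.029,-0.034,0,0,0,0]]' -1 20 && python3 -m crank '[[0.029,-0.034,0,0,0,0],[0.029,-0.034,0,0,0,0],[0.029,-0.034,0,0,0,0],[0.029,-0.034,0,0,0,0],[0.029,-0.034,0,0,0,0],[0.029,-0.034,0,0,0,0],[0.029,-0.034,0,0,0,0],[0.029,-0.034,0,0,0,0],[0.029,-0.034,0,0,0,0],[0,0,0,0,0,0]]'
```

```text
t: 1.1
eef_pos: [0.362, -0.1838, 0.2303]
orientation: [3.106, 0.473, 0.0]
force: [0.3, 0.9, 0.4]
opening: 0.0
grasp_force: 0.0
t: 2.1
eef_pos: [0.5216, 0.1887, 0.2303]
orientation: [-3.104, -0.479, -0.003]
force: [0.8, -1.1, -0.3]
opening: -0.003
grasp_force: 0.0
```

```bash
python3 -m crank '[[0.0125,-0.0155,0,0,0,0],[0.0125,-0.0155,0,0,0,0],[0,0,0.03,0,0,0],[0,0,0.03,0,0,0],[0,0,0.025,0,0,0],[0,0,0,0,0,0],[0,0,0,0,0,0]]'
python3 - <<'E'
from h import *
p,d=snap('scene','scene1')
cv2.imwrite('pics/c2.png',np.clip(cv2.resize(p[190:310,285:405,::-1],(600,600),interpolation=cv2.INTER_CUBIC)*1.3,0,255).astype('uint8'))
E
```

```text
t: 2.8
eef_pos: [0.5346, 0.2215, 0.1455]
orientation: [3.106, 0.473, -0.001]
force: [0.4, 0.1, -0.4]
opening: -0.001
grasp_force: 0.0
```

View pics/c2.png

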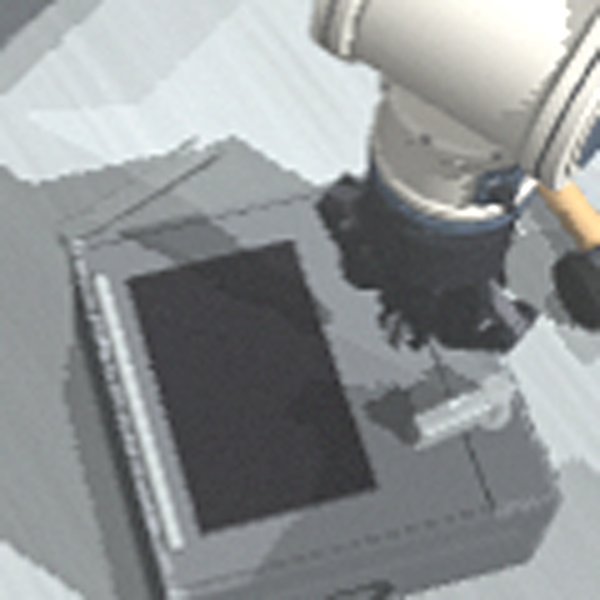

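The fingers are at about (365,257) in the original picture, up and to the robot side of the bar. I'll check the gripper's lowest points with depth.

```bash
cat >> h.py <<'E'
def cloud(n,d,u0,u1,v0,v1):
    c=manip.camera_params(n); E=np.array(c['extrinsics']); v,u=np.mgrid[v0:v1,u0:u1]
    a=np.stack([(u-c['cx'])/c['fx'],(v-c['cy'])/c['fy']],-1); s=a.copy()
    for _ in range(20): s=a/(1+c['k1']*(s**2).sum(-1,keepdims=True))
    D=d[v0:v1,u0:u1,None]; q=np.concatenate([s*[1,-1],-np.ones_like(D)],-1)*D
    return q@E[:3,:3].T+E[:3,3]
E
python3 - <<'E'
from h import *
f=np.load('pics/scene1.npz'); P=cloud('scene',f['d'],345,400,230,265)
s=np.array([.5346,.2215]); T=np.array([[.954,.299],[.299,-.954]])
for zl in np.arange(.108,.19,.008):
    m=(P[...,2]>zl)&(P[...,2]<zl+.008)&(f['d'][230:265,345:400]>0); q=(P[m][:,:2]-s)@T.T*1000
    if len(q)>2: print(round(zl,3),m.sum(),'tool x',q[:,0].min().round(),q[:,0].max().round(),'y',q[:,1].min().round(),q[:,1].max().round())
E
```

```text
0.108 25 tool x -37.0 37.0 y -14.0 90.0
0.148 10 tool x 7.0 13.0 y -11.0 14.0
0.156 16 tool x -0.0 13.0 y -12.0 15.0
0.164 13 tool x 6.0 14.0 y -11.0 13.0
0.172 6 tool x 3.0 14.0 y -13.0 7.0
0.18 13 tool x 6.0 15.0 y -13.0 7.0
0.188 31 tool x 1.0 16.0 y -30.0 32.0
```

Run:
```python
from h import *
f=np.load('pics/scene1.npz'); P=cloud('scene',f['d'],356,380,246,262); d=f['d'][246:262,356:380]
print(np.where(d>0,P[...,2]*1000,0).astype(int)); print(f['p'][246:262,356:380].mean(-1).astype(int))
c=manip.camera_params('scene');E=np.array(c['extrinsics'])
for z in(.107,.12,.145,.2):
    q=E[:3,:3].T@(np.array([.5346,.2215,z])-E[:3,3]); s=np.array([q[0],-q[1]])/-q[2]; s*=1+c['k1']*(s@s); print(z,s*c['fx']+[c['cx'],c['cy']])
```

```text
[[195 198 198 195 219 221 224   0 223 218 275   0 280 280 282 280 281 284
  284 287 284 281 281 279]
 [104 190 195 107 214 216 221 223 217 211 196 243 244 277 275 279 279 277
  281 278 274 258 259 263]
 [105 100 106 103 197 204 216 218 213 195 193 236 242 241 248 251 247 243
  239 246 249 253 256 262]
 [104 102 104 105 191 195 198 209 205 195 191 229 228 237 244 246 235 234
  240 240 247 250 252 254]
 [106 106 106 103 106 191 192 202 200 193 220 221 226 232 234 240 227 230
  233 238 244 243 248 252]
 [102 105 103 106 102 189 195 196 194 185 215 215 221 225 230 221 197 201
  228 230 235 237 241 244]
 [105 103 104 105 104 168 186 188 183 184 200 215 216 222 224 207 197 199
  201 200 202 202 200 208]
 [106 106 106 103 161 166 181 181 183 189 195 198 211 215 208 201 200 201
  200 204 203 200 200 218]
 [105 105 105 106 155 161 172 179 181 180 190 192 199 213 192 195 197 199
  199 203 203 202 213 219]
 [106 107 107 107 103 155 167 171 176 181 187 190 192 196 190   0 202 203
  207 210 214 215 218 222]
 [103 102 103 103 104 105 163 170 170 171 175 168 187 183 173 199 201 206
  208 213 214 22
[... 1566 characters left out ...]
88  89  63  44  46  52  55  50  48
   47  49  48  48  46  49]
 [121 118 119 118 118 106  95  61  67  87 114  82  46  49  63  83  60  47
   45  48  48  49  48  48]
 [119 121 120 119 118 118  94  56  76 103  74  43  44  55  66 111  90  53
   47  47  46  46  45  49]
 [111 117 122 119 119 121 122  94  83 125 110  64  49  94 108  95 118  98
   74  62  58  62  55  55]
 [113 113 113 117 120 120 120 122 111 120 123 109 101 118 122  88 107 123
  122 125 125 125 109 104]
 [113 113 113 112 112 118 119 119 122 120 121 122 121 120 123  98  86 111
  124 121 120 120 123 122]]
0.107 [363.85835398 262.6741305 ]
0.12 [364.41234304 260.71419051]
0.145 [365.50946018 256.82917411]
0.2 [368.08106562 247.70425558]
```

```bash
python3 -m crank '[[0,0,0.0095,0,0,0],[0,0,0,0,0,0],[0.0035,-0.008,0,0,0,0],[0.0035,-0.008,0,0,0,0],[0.0035,-0.008,0,0,0,0],[0.0035,-0.008,0,0,0,0],[0,0,0,0,0,0]]'
python3 - <<'E'
from h import *
p,d=snap('scene','scene2')
cv2.imwrite('pics/c3.png',np.clip(cv2.resize(p[200:320,305:425,::-1],(600,600),interpolation=cv2.INTER_CUBIC)*1.3,0,255).astype('uint8'))
E
```

```text
t: 3.55
eef_pos: [0.5384, 0.2576, 0.136]
orientation: [-3.105, -0.476, -0.001]
force: [0.4, 0.0, -0.8]
opening: -0.002
grasp_force: 0.0
```

View pics/c3.png

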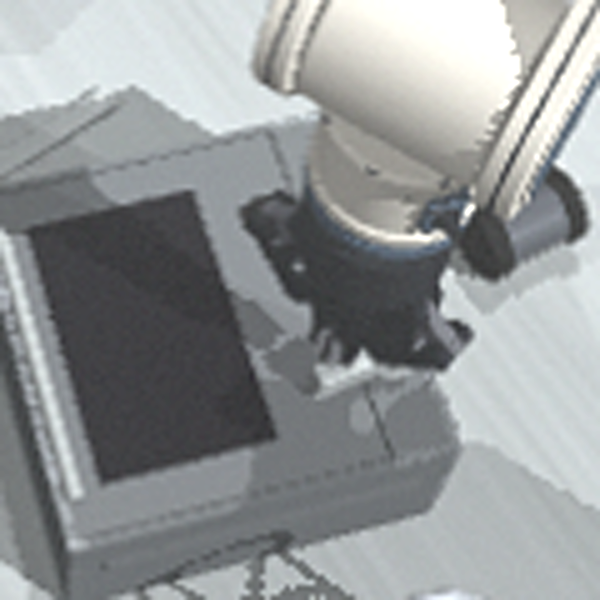

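The bar, with its end at (369,278), hasn't moved. The finger is over it with no force, so the tip really stands at about TCP height, as the depth reading said. I'll back off, go lower and measure the tip again.

```bash
python3 -m crank '[[-0.007,0.016,0,0,0,0],[-0.007,0.016,0,0,0,0],[0,0,0.008,0,0,0],[0,0,0.008,0,0,0],[0,0,0,0,0,0]]'
python3 - <<'E'
from h import *
p,d=snap('scene','scene3'); P=cloud('scene',d,350,385,235,275)
s=manip.read_state(); T=np.array([[.954,.299],[.299,-.954]]); print(s['eef_pos'],s['force'])
q=(P[...,:2]-s['eef_pos'][:2])@T.T*1000
for zl in np.arange(.110,.17,.004):
    m=(P[...,2]>zl)&(P[...,2]<zl+.004)&(abs(q[...,0])<20)&(abs(q[...,1])<20)&(d[235:275,350:385]>0)
    if m.sum(): print(round(zl,3),m.sum(),q[m].min(0).round(),q[m].max(0).round())
E
```

```text
t: 4.1
eef_pos: [0.5336, 0.2207, 0.1185]
orientation: [3.105, 0.472, -0.003]
force: [0.6, 0.2, 0.3]
opening: 0.002
grasp_force: 0.0
[0.5338571  0.22106303 0.11894883] [ 1.7486373  -0.42678893  0.36929017]
0.118 1 [ 9. -5.] [ 9. -5.]
0.122 5 [ 8. -7.] [13.  7.]
0.126 6 [ -3. -12.] [12. 14.]
0.13 7 [  2. -12.] [13. 12.]
0.134 6 [ 8. -9.] [13. 15.]
0.138 7 [  1. -12.] [13.  6.]
0.142 7 [  8. -11.] [13.  3.]
0.146 4 [10. -5.] [12. 12.]
0.15 6 [  7. -12.] [14.  7.]
0.154 5 [  5. -11.] [12.  8.]
0.158 4 [12. -6.] [14. 15.]
0.162 9 [ -1. -15.] [15. 12.]
0.166 16 [  2. -17.] [14. 15.]
0.17 13 [ -2. -20.] [13. 16.]
```

```bash
python3 -m crank '[[0,0,0.004,0,0,0],[0.005,-0.012,0,0,0,0],[0.0045,-0.0115,0,0,0,0],[0.0065,-0.0085,0,0,0,0],[0.0065,-0.0085,0,0,0,0],[0,0,0,0,0,0]]' && python3 -m crank '[[0.0015,-0.0105,0,0,0,0],[0.0015,-0.0105,0,0,0,0],[-0.004,-0.0085,0,0,0,0],[-0.004,-0.0085,0,0,0,0],[0,0,0,0,0,0],[0,0,0,0,0,0]]'
python3 - <<'E'
from h import *
p,d=snap('scene','scene4')
cv2.imwrite('pics/c4.png',np.clip(cv2.resize(p[215:335,325:445,::-1],(600,600),interpolation=cv2.INTER_CUBIC)*1.3,0,255).astype('uint8'))
E
```

```text
t: 4.75
eef_pos: [0.5445, 0.2687, 0.116]
orientation: [-3.105, -0.476, -0.002]
force: [0.3, 0.1, 0.5]
opening: 0.003
grasp_force: 0.0
t: 5.35
eef_pos: [0.528, 0.3022, 0.116]
orientation: [-3.105, -0.475, -0.003]
force: [4.1, -0.7, -2.4]
opening: 0.002
grasp_force: 2.2
```

View pics/c4.png

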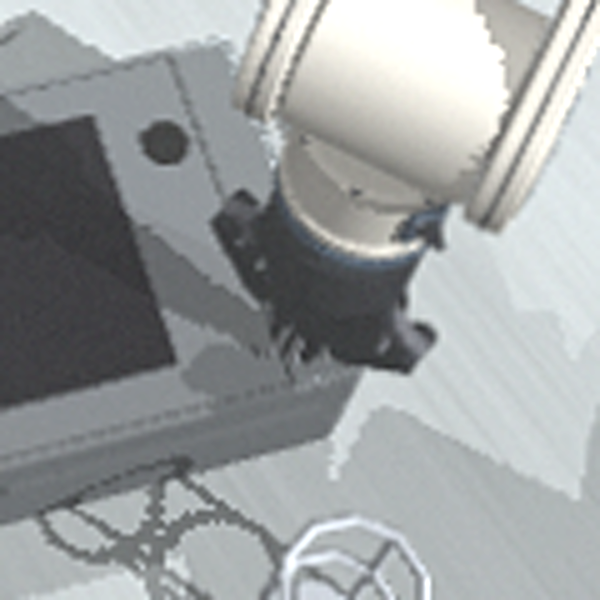

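The bar is off the lid and hidden behind the finger at about (388,290), and the rubber spot is clear. I'll push on to the stop.

```bash
python3 -m crank '[[-0.004,-0.002,0,0,0,0],[0,0,0,0,0,0]]'; python3 -m crank '[[-0.003,-0.0015,0,0,0,0],[0,0,0,0,0,0]]'
```

```text
t: 5.6
eef_pos: [0.5269, 0.3025, 0.1165]
orientation: [3.105, 0.475, 0.014]
force: [16.8, -4.2, -9.5]
opening: -0.001
grasp_force: 8.5
t: 5.8
eef_pos: [0.5263, 0.3027, 0.1168]
orientation: [3.105, 0.476, 0.021]
force: [26.0, -8.1, -12.7]
opening: 0.004
grasp_force: 13.3
```

```bash
python3 -m crank '[[0.0095,0.003,0,0,0,0],[0.0095,0.003,0,0,0,0],[0,0,-0.025,0,0,0],[0,0,-0.025,0,0,0],[-0.022,0.042,0,0,0,0],[-0.022,0.042,0,0,0,0],[-0.022,0.042,0,0,0,0],[0,0,0,0,0,0],[0,0,0,0,0,0]]'
python3 - <<'E'
from h import *
p,d=snap('scene','scene5'); t,_=snap('top','top5')
a=[np.clip(cv2.resize(c[:,:,::-1],(400,400),interpolation=cv2.INTER_CUBIC)*1.3,0,255).astype('uint8') for c in(p[205:325,305:425],t[145:265,165:285])]
cv2.imwrite('pics/c5.png',np.hstack(a))
E
```

```text
t: 6.7
eef_pos: [0.5141, 0.1623, 0.1661]
orientation: [-3.106, -0.47, 0.001]
force: [0.1, 0.3, 0.7]
opening: -0.001
grasp_force: 0.0
```

View pics/c5.png

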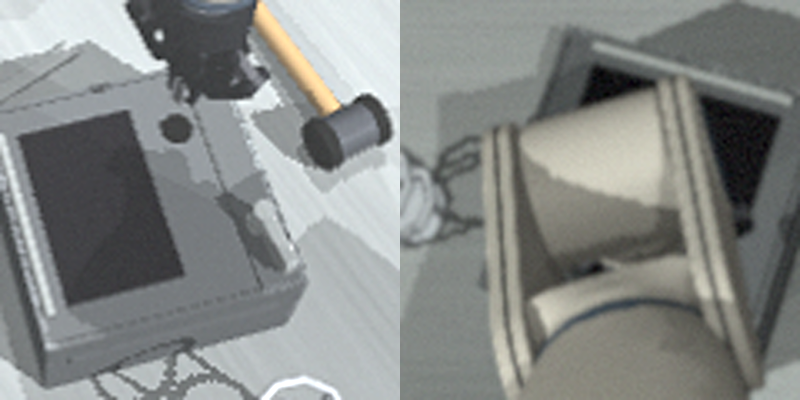

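The bar now lies along the deck, from its pivot at about (384,268) to its end at (392,284). The rubber spot at (358,244) is free, with the finger above it. Next I press it.

```bash
python3 -m crank '[[0,0,0.025,0,0,0],[0,0,0.02,0,0,0],[0,0,0.008,0,0,0],[0,0,0.003,0,0,0],[0,0,0,0,0,0]]'; python3 -m crank '[[0,0,0.003,0,0,0],[0,0,0,0,0,0]]';  python3 -m crank '[[0,0,0.003,0,0,0],[0,0,0,0,0,0]]'
```

```text
t: 7.3
eef_pos: [0.5146, 0.1635, 0.1098]
orientation: [-3.105, -0.475, 0.0]
force: [1.0, 0.3, 0.7]
opening: -0.001
grasp_force: 0.0
t: 7.5
eef_pos: [0.5147, 0.163, 0.1072]
orientation: [-3.106, -0.474, -0.001]
force: [-0.3, 1.0, 0.3]
opening: -0.001
grasp_force: 0.0
t: 7.7
eef_pos: [0.5149, 0.163, 0.1041]
orientation: [-3.105, -0.474, -0.002]
force: [1.3, 0.8, 1.8]
opening: 0.0
grasp_force: 1.0
```

```bash
python3 -m crank '[[0,0,0.003,0,0,0],[0,0,0,0,0,0]]'; python3 -m crank '[[0,0,0.002,0,0,0],[0,0,0,0,0,0]]'
```

```text
t: 7.9
eef_pos: [0.5149, 0.1629, 0.101]
orientation: [-3.106, -0.474, -0.002]
force: [0.6, 1.5, 3.6]
opening: 0.001
grasp_force: 1.4
t: 8.1
eef_pos: [0.515, 0.163, 0.1005]
orientation: [-3.106, -0.474, -0.002]
force: [-4.5, -0.6, 19.6]
opening: -0.0
grasp_force: 9.8
```

That is the solid stop, at 20 N. I'll withdraw straight up.

```bash
python3 -m crank '[[0,0,-0.01,0,0,0],[0,0,-0.015,0,0,0],[0,0,-0.02,0,0,0],[0,0,-0.025,0,0,0],[0,0,-0.025,0,0,0],[0,0,-0.025,0,0,0],[0,0,-0.03,0,0,0],[0,0,-0.03,0,0,0],[0,0,0,0,0,0],[0,0,0,0,0,0]]' && python3 -m crank '[[-0.03,0.03,0,0,0,0],[-0.03,0.03,0,0,0,0],[-0.03,0.03,0,0,0,0],[0,0,0,0,0,0]]'
python3 - <<'E'
from h import *
p,d=snap('scene','scene6')
cv2.imwrite('pics/c6.png',np.clip(cv2.resize(p[140:340,225:425,::-1],(600,600),interpolation=cv2.INTER_CUBIC)*1.3,0,255).astype('uint8'))
P=cloud('scene',d,285,400,215,330)
case=P-np.array([.5756,.1971,0]); R=np.array([[.961,-.276],[.276,.961]]); q=case[...,:2]@R.T
for x in np.arange(-.10,.1,.02):
    m=(abs(q[...,0]-x)<.008)&(abs(q[...,1])<.04)&(P[...,2]>.05)&(P[...,2]<.19); print(round(x,2),m.sum(),np.median(P[m][:,2]) if m.any() else 0)
m=(P[...,2]>.118)&(P[...,2]<.14)&(q[...,0]<-.078)&(q[...,0]>-.13)&(q[...,1]>.03); print('bar case xy',(q[m]*1000).round().astype(int).tolist())
E
```

```text
t: 9.1
eef_pos: [0.5142, 0.1627, 0.279]
orientation: [-3.106, -0.474, -0.001]
force: [-0.9, -0.7, 0.6]
opening: 0.001
grasp_force: 0.0
t: 9.5
eef_pos: [0.4516, 0.047, 0.2769]
orientation: [3.106, 0.469, -0.009]
force: [-0.3, 0.1, 0.4]
opening: 0.003
grasp_force: 0.0
-0.1 129 0.1041835789491885
-0.08 118 0.10469968889962333
-0.06 97 0.1508942748532407
-0.04 168 0.14641960571242807
-0.02 169 0.14037690683569504
0.0 163 0.13584214117463944
0.02 170 0.13001447761087231
0.04 166 0.12420834265073094
0.06 168 0.11790316093351
0.08 168 0.11204784939642726
bar case xy [[-86, 40], [-88, 42], [-91, 42], [-94, 43], [-82, 43], [-85, 43], [-87, 45], [-89, 47], [-93, 46], [-95, 47], [-82, 45], [-82, 48], [-85, 49], [-89, 47], [-92, 48], [-94, 49], [-97, 50], [-79, 49], [-82, 50], [-86, 50], [-88, 51], [-90, 52], [-93, 52], [-97, 52], [-79, 51], [-82, 51], [-84, 53], [-87, 53], [-89, 55], [-93, 54], [-94, 56], [-79, 52], [-80, 55], [-83, 55], [-86, 55], [-88, 58], [-91, 58], [-95, 56], [-80, 53], [-82, 55], [-83, 57], [-85, 59], [-87, 60], [-90, 60], [-93, 61], [-82, 59], [-85, 60], [-86, 62], [-89,
[... 218 characters left out ...]
8, 72], [-91, 72], [-93, 74], [-97, 73], [-84, 72], [-84, 75], [-88, 74], [-90, 76], [-94, 75], [-96, 76], [-84, 73], [-85, 75], [-87, 77], [-89, 78], [-92, 78], [-94, 79], [-97, 79], [-85, 77], [-87, 78], [-89, 80], [-91, 81], [-93, 83], [-97, 81], [-84, 79], [-84, 82], [-88, 82], [-90, 83], [-92, 85], [-96, 84], [-99, 85], [-86, 83], [-87, 85], [-87, 88], [-92, 86], [-94, 87], [-97, 88], [-84, 85], [-86, 88], [-89, 88], [-90, 90], [-93, 90], [-96, 91], [-98, 92], [-86, 89], [-87, 91], [-89, 92], [-93, 92], [-94, 94], [-98, 94], [-99, 96], [-86, 91], [-86, 94], [-89, 94], [-91, 96], [-93, 97], [-97, 96], [-99, 98], [-86, 96], [-88, 97], [-91, 98], [-93, 99], [-97, 98], [-88, 98], [-94, 99]]
```

View pics/c6.png

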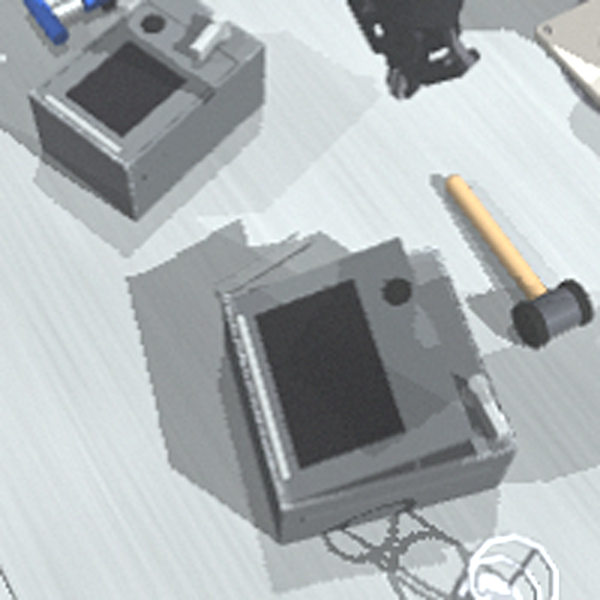

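The lid of the wide case is ajar. Its bar lies along the deck at about 1.7 rad, the small case is still shut and latched, and the tools are where they were. I'll wait briefly and check that the lid has settled, then hand in.

```bash
python3 -m crank '[[0,0,0,0,0,0],[0,0,0,0,0,0],[0,0,0,0,0,0],[0,0,0,0,0,0],[0,0,0,0,0,0],[0,0,0,0,0,0],[0,0,0,0,0,0],[0,0,0,0,0,0],[0,0,0,0,0,0],[0,0,0,0,0,0]]'
python3 - <<'E'
from h import *
p,d=snap('scene','scene7'); P=cloud('scene',d,285,400,215,330)
q=(P-np.array([.5756,.1971,0]))[...,:2]@np.array([[.961,-.276],[.276,.961]]).T
m=(abs(q[...,0])<.065)&(abs(q[...,1])<.06)&(P[...,2]>.108)&(P[...,2]<.19)
a=np.polyfit(q[m][:,0],P[m][:,2],1); print(a,np.arctan(-a[0]))
if .2<np.arctan(-a[0])<.4: print(manip.hand_in())
E
```

```text
t: 10.55
eef_pos: [0.4553, 0.05, 0.2789]
orientation: [3.106, 0.474, 0.0]
force: [-0.2, -0.3, -0.2]
opening: 0.002
grasp_force: 0.0
[-0.28158773  0.13531572] 0.2744804002182138
the job is handed in; nothing more can be done
None
```

The wide case's latch bar was pushed to its stop, then the rubber spot pressed until the lid sprang ajar (measured about 0.27 rad, against about 0.32 expected); in the last picture the small case was shut and latched and the tools looked undisturbed, and the job is handed in at about 10.6 s.

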